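# Pack out a cheese press with spacers and hold the lever down

## Task

The cheese hoop in the lever press is not full, so pack the gap above its grey follower: lay the blue spacer discs flat and centred one on another on the follower, just as many as it takes for the lever, eased down (not dropped) until its foot bears on the stack, to stand about level. Leave the spacers you do not need well clear of the hoop, and the cake, the weight and the tub alone. Finish holding the lever by its red knob, pressing it firmly down on the stack, ready for a colleague to hang the weight: do not let go.

Things in the scene. Friction and masses are not known exactly. Their poses are not given: they have to be found in the camera images.
- hoop_rim (a point): centre of the rim of the white cheese hoop (110 mm across, rim 65 mm above the bench), fixed on the press. z up, x parallel to the pivot bolt, y from the pivot towards the red knob when the lever is level. On the same axis the flat grey follower, 98 mm across, rigid, stands 4 to 37 mm above the rim, depending on the fill: this is not reported and must be felt or seen
- press: the fixed lever press; origin on the bench under the hoop's axis, axes as hoop_rim. Metal base 150 mm along x, from -150 to +100 mm along y, 20 mm high. The steel post of the lever is 34 mm square, 100 mm from the hoop's axis on the -y side
- pivot (a point): the lever's pivot, on top of the post: 100 mm from the hoop's axis on its -y side, 128 mm above the bench. The domed pressing foot is 100 mm from the pivot along the lever and its lowest point hangs 18 mm below the lever's centre line: with the lever level it is on the hoop's axis, 110 mm above the bench (45 mm above the rim)
- lever (a joint): angle of the lever: 0 = level over the hoop, positive = raised, 1.57 = upright over the post. Starts at 1.48 to 1.75 (the stop); lowest -0.30. Slightly stiff: it stays put near upright but falls by its weight (0.4 kg) once swung well over. A spacer more or less under the foot changes the angle by about 0.12
- knob (a point): centre of the red ball knob (34 mm in diameter) at the end of the lever, 190 mm from the pivot. y points outwards along the lever, x is parallel to the pivot bolt: pinched along x, the ball turns between the fingers as the lever swings; the lever behind it is 12 mm thick
- spacer1_center (a point): centre (6 mm above its underside) of a loose blue plastic spacer disc, 56 mm in diameter, 12 mm thick, 35 g; z is its upright axis. It starts flat on a white fixed board 10 mm thick and 240 mm square. All four spacers are alike; one to three are needed
- spacer2_center (a point): centre (6 mm above its underside) of a loose blue plastic spacer disc, 56 mm in diameter, 12 mm thick, 35 g; z is its upright axis. It starts flat on a white fixed board 10 mm thick and 240 mm square. All four spacers are alike; one to three are needed
- spacer3_center (a point): centre (6 mm above its underside) of a loose blue plastic spacer disc, 56 mm in diameter, 12 mm thick, 35 g; z is its upright axis. It starts flat on a white fixed board 10 mm thick and 240 mm square. All four spacers are alike; one to three are needed
- spacer4_center (a point): centre (6 mm above its underside) of a loose blue plastic spacer disc, 56 mm in diameter, 12 mm thick, 35 g; z is its upright axis. It starts flat on a white fixed board 10 mm thick and 240 mm square. All four spacers are alike; one to three are needed
- cake: bystander: two-layer round sponge cake, 116 mm wide, 61 mm high, on a gold board 150 mm wide; origin under its centre
- weight: bystander: dark steel weight with a hook, 68 mm wide, 103 mm high; origin under its centre
- tub: bystander: white tub with a green lid, 84 mm wide, 75 mm high; origin under its centre
Not all that is in view belongs to the job. Leave any turquoise look-alike of the part that bears spacer4_center alone. Leave any yellow look-alike of the part that bears spacer1_center alone.

How it is judged (in metres and radians):
On the way:
1. at least one spacer lies flat and centred on the follower, let go, while the lever is still up (value of joint lever above 0.6 rad and (((horizontal distance between spacer1_center and hoop_rim below 0.009 m and z of spacer1_center in the frame of hoop_rim above 0.004 m and angle between spacer1_center's own z axis and vertical below 0.1 rad) and contact force between the fingers and spacer1 below 0.05 N) or ((horizontal distance between spacer2_center and hoop_rim below 0.009 m and z of spacer2_center in the frame of hoop_rim above 0.004 m and angle between spacer2_center's own z axis and vertical below 0.1 rad) and contact force between the fingers and spacer2 below 0.05 N) or ((horizontal distance between spacer3_center and hoop_rim below 0.009 m and z of spacer3_center in the frame of hoop_rim above 0.004 m and angle between spacer3_center's own z axis and vertical below 0.1 rad) and contact force between the fingers and spacer3 below 0.05 N) or ((horizontal distance between spacer4_center and hoop_rim below 0.009 m and z of spacer4_center in the frame of hoop_rim above 0.004 m and angle between spacer4_center's own z axis and vertical below 0.1 rad) and contact force between the fingers and spacer4 below 0.05 N))), for 0.2 s.
At the end, for the whole second after the job is handed in: Lever held at its red knob, still, within 0.09 rad (5 degrees) of level, its foot pressing on a spacer with over 10 N (its weight alone gives under 5 N). Every spacer is either flat in the stack, within 9 mm of the hoop's axis, or at least 90 mm from that axis (value of joint lever between -0.09 and 0.09 rad and not (velocity of joint lever above 0.1 rad/s) and velocity of joint lever above -0.1 rad/s and (contact force between lever and spacer1 above 10 N or contact force between lever and spacer2 above 10 N or contact force between lever and spacer3 above 10 N or contact force between lever and spacer4 above 10 N) and contact force between the fingers and lever above 1.5 N and distance between the grasp point and knob below 0.06 m and ((horizontal distance between spacer1_center and hoop_rim below 0.009 m and z of spacer1_center in the frame of hoop_rim above 0.004 m and angle between spacer1_center's own z axis and vertical below 0.1 rad) or horizontal distance between spacer1_center and hoop_rim above 0.09 m) and ((horizontal distance between spacer2_center and hoop_rim below 0.009 m and z of spacer2_center in the frame of hoop_rim above 0.004 m and angle between spacer2_center's own z axis and vertical below 0.1 rad) or horizontal distance between spacer2_center and hoop_rim above 0.09 m) and ((horizontal distance between spacer3_center and hoop_rim below 0.009 m and z of spacer3_center in the frame of hoop_rim above 0.004 m and angle between spacer3_center's own z axis and vertical below 0.1 rad) or horizontal distance between spacer3_center and hoop_rim above 0.09 m) and ((horizontal distance between spacer4_center and hoop_rim below 0.009 m and z of spacer4_center in the frame of hoop_rim above 0.004 m and angle between spacer4_center's own z axis and vertical below 0.1 rad) or horizontal distance between spacer4_center and hoop_rim above 0.09 m)); the arm keeps its last pose, push and grip.
It fails at once if the lever is let drop: it comes down faster than 3 rad/s over the last 0.5 rad before level (value of joint lever below 0.5 rad and velocity of joint lever below -3 rad/s).
It fails at once if the cake is moved more than 25 mm or tipped (distance of cake from where it was at the start of the episode above 0.025 m or angle between cake's own z axis and vertical above 0.3 rad).
It fails at once if the hanging weight is moved more than 25 mm or tipped (distance of weight from where it was at the start of the episode above 0.025 m or angle between weight's own z axis and vertical above 0.3 rad).
It fails at once if the lidded tub is moved more than 25 mm or tipped (distance of tub from where it was at the start of the episode above 0.025 m or angle between tub's own z axis and vertical above 0.3 rad).
It also fails if it takes over 72 s, if anything falls off the work surface, if the arm or the gripper's body presses on something with over 40 N, if the wrist force passes 120 N, or if a joint passes its speed limit or range.

## Robot

A 7-joint arm with a two-finger parallel gripper is mounted at the origin on the work surface. World frame = base frame: x ahead of the robot, y to its left, z up, the work surface at z = 0. Lengths are in m, angles in degrees, forces in N, time in s.
With the tool pointing down it reaches from about 0.4 to 0.925 m from the base axis. Payload 5.6 kg.
Tool frame: the origin (TCP) lies at the very end of the fingers, on their centre line; the grasp point (between the pads) lies 19 mm behind it; z points along the fingers, y is the line along which they close (so a half turn about z gives the same grasp; the last joint's range is limited). The gripper opens to 85 mm and grips with 20 to 120 N. Pads are 22 mm wide; open, the fingers measure 114 mm over their backs; the gripper's body (76 mm by 85 mm) begins 54 mm behind the grasp point. The pads swing forward as they close: fully open they stand 13 mm farther back than shut.
Start: joints at [-67.093, 26.786, -0.665, 91.828, 0.344, 61.387, -3.226], TCP at [0.279, 0.587, 0.231] pointing down, gripper open.
Joint ranges: [-144.91, 144.91], [-17.63, 115.5], [-89.93, 88.59], [15.96, 139.68], [-74.01, 254.01], [8.47, 105.57], [-167.45, 167.45]. Speed limits (degrees/s): [147.25, 147.25, 180, 180, 180, 180, 180].

## Interface

Orientations are given as a 3x3 rotation matrix whose columns are the frame's x, y, z axes.
In Python, from cell import r, optics, workorder gives the robot as it stands.
- The arm moves only by the tool move_arm, never from a script. Its argument "series" is text: rows parted by semicolons, each of 7 numbers parted by spaces: the turn, a rotation vector about the tool's x, y, z as a fraction of full scale, then the shift along the tool's x, y, z as a fraction of full scale, then the opening, from 0 (shut) to 1 (fully open). A call has 1 to 8 rows; each row shifts and turns the commanded pose from where the row before left it, along the tool's axes as they then stand; what a row does not reach is not made up. Full scale, the value 1, is 0.05 m for a shift and 5 degrees for a turn. A row lasts 1/8 s, in which the tool goes at most 62.5 mm and 10.7 degrees, less where a joint would pass 70% of its speed; a pose out of reach is approached as far as the arm can. A call with a number of a shift or a turn outside -1 to 1 is refused whole. A call with a gripper value outside its range is refused whole. The fingers move at their own pace and stop on an object; "grip_force" is the grip in N (left out, the last holds). Time passes only in rows, so rows that do not move let the fingers close. It gives the time, the measured TCP pose, the force, the opening and the grip force at its end, in the units of the state.
- r.state(): the state, without advancing time (a new reading comes with each control period).
- optics.grab_frame(name): name is "side" or "top" or "wrist"; returns (picture, depth): 420x560x3 uint8, red, green, blue; 420x560 float32, m along the optical axis (not along the pixel's ray), 0 where there is no reading.
- optics.get_calibration(name): a dict with "intrinsics" (3x3 intrinsics, pixels), "R" (3x3) and "t" (3): a world point X has camera coordinates R X + t. Camera axes: x right, y down, z forward; pixel columns grow to the right and rows downward; lengths in m; the calibration is good to about 2 mm. A picture is of the moment at which its call begins: read the wrist's pose just before it. get_calibration takes no time and is no camera call; for the wrist camera it gives the pose at the moment of the call.
- workorder.job_done(): hands the job in; it is judged then, once.
The state is a dict: "t": time; "q": joint angles; "joint_velocities": joint speeds; "joint_efforts": joint torques, N m; "ee_pos": TCP position; "orientation": TCP orientation; "ft_force": force on the tool from outside, world axes, zero at the start; "wrist_torque": the same for the moment, N m; "width": finger opening in m; "grasp_force": force on a finger pad.
Only numpy, scipy, OpenCV 4.12 (cv2) and the standard library are available. Lean on these libraries where they do the work, as an engineer would, in place of code of your own. Each camera call takes 0.05 s, during which the arm holds its last target. There are 200 camera calls.

## Working session

There is one attempt and no reset: what is moved stays moved. The work goes in short steps, Python scripts to look and compute and a tool call to move; the robot and the scene stay as the last step left them, time stands still between calls to the robot, and variables do not carry over. Pictures are saved under pics/ and viewed, at most 10 in all, crops included, and the job is handed in when it is done.

Besides the shell and the picture viewer there is one more tool, called after "Request:" by a JSON object that holds its "api" and its "payload", one argument or row to a line. move_arm: Moves the arm, as the interface text tells. Shift numbers are shares of 0.05 m and turn numbers shares of 5 degrees, none past 1 either way. Its arguments: {"type":"object","properties":{"series":{"type":"string"},"grip_force":{"type":"number"}},"required":["series"]}

```bash
mkdir -p pics; cat > h.py <<'E'
import numpy as np, cv2
from cell import r, optics, workorder
def grab(n):
    c=optics.get_calibration(n); p,d=optics.grab_frame(n); return p,d,c
def pts(d,c):
    K=np.array(c["intrinsics"]);R=np.array(c["R"]);t=np.array(c["t"])
    v,u=np.mgrid[:d.shape[0],:d.shape[1]]
    X=np.stack([(u-K[0,2])/K[0,0]*d,(v-K[1,2])/K[1,1]*d,d],-1)
    return (X-t)@R
def proj(X,c):
    K=np.array(c["intrinsics"]);x=K@(np.array(c["R"])@np.array(X)+np.array(c["t"]));return x[:2]/x[2]
def ray(u,v,z,c):
    K=np.array(c["intrinsics"]);R=np.array(c["R"]);t=np.array(c["t"])
    o=-R.T@t; q=R.T@np.linalg.solve(K,[u,v,1.]); return o+q*(z-o[2])/q[2]
def save(n,p): cv2.imwrite("pics/"+n+".png",p[...,::-1])
E
python3 - <<'E'
from h import *
P,D,C=grab("top");S,D2,C2=grab("side")
np.savez("a.npz",P=P,D=D,S=S,D2=D2)
save("top",P); save("side",S)
print(r.state())
for c in (C,C2): print({k:np.round(v,3).tolist() for k,v in c.items()})
for n,p,d,c in(("top",P,D,C),("side",S,D2,C2)):
    X=pts(d,c);h=cv2.cvtColor(p,cv2.COLOR_RGB2HSV)
    for nm,lo,hi in(("blue",(100,90,50),(128,255,255)),("cyan",(80,90,50),(99,255,255)),("red",(0,150,60),(8,255,255)),("yellow",(20,110,80),(35,255,255))):
        m=cv2.inRange(h,lo,hi);k,l,s,ce=cv2.connectedComponentsWithStats(m)
        for i in range(1,k):
            if s[i,4]>60:
                q=X[(l==i)&(d>0)]
                print(n,nm,s[i].tolist(),ce[i].round(1),np.median(q,0).round(3),q[:,2].max().round(3), q.min(0).round(3),q.max(0).round(3))
E
```

```text
{'t': 0.1, 'q': array([-67.09283024,  26.83176614,  -0.66397202,  91.87619245,
         0.34262143,  61.38596903,  -3.22602559]), 'joint_velocities': array([ 0.01158222, -0.11584197, -0.00300033, -0.15413356, -0.08092013,
       -0.08650364,  0.01613658]), 'joint_efforts': array([ 1.20600460e-03, -5.33521771e+01,  2.17313570e-02, -2.51964498e+01,
        1.14905275e-02,  4.34056812e-03, -5.17701508e-06]), 'ee_pos': array([0.2783561 , 0.58682464, 0.23042041]), 'orientation': array([[-9.03513892e-01,  4.28558393e-01, -5.91841563e-04],
       [ 4.28558789e-01,  9.03512667e-01, -1.49175741e-03],
       [-1.04568808e-04, -1.60146244e-03, -9.99998712e-01]]), 'ft_force': array([0.54472938, 0.16556071, 0.32015386]), 'wrist_torque': array([0.02436483, 0.01493444, 0.01648382]), 'grasp_force': 0.0, 'width': 0.08580413520935061}
{'intrinsics': [[489.565, 0.0, 270.966], [0.0, 489.565, 201.306], [0.0, 0.0, 1.0]], 'R': [[-0.009, -1.0, -0.001], [-0.997, 0.009, -0.08], [0.08, 0.0, -0.997]], 't': [-0.028, 0.593, 1.185]}
{'intrinsics': [[441.898, 0.0, 276.702], [0.0, 441.898, 215.644], [0.0, 0.0, 1.0]]
[... 1495 characters left out ...]
26, 140, 17, 14, 188] [234.2 146.1] [0.703 0.333 0.012] 0.018 [0.678 0.307 0.001] [0.731 0.367 0.018]
side cyan [0, 245, 14, 61, 517] [  4.8 279.9] [ 0.036 -0.052  0.359] 0.372 [ 0.015 -0.074  0.334] [0.065 0.011 0.372]
side cyan [0, 320, 107, 98, 2817] [ 64.6 380.9] [ 0.011 -0.059  0.013] 0.023 [-0.104 -0.105  0.005] [0.105 0.082 0.023]
side red [353, 198, 17, 16, 219] [361.2 205.3] [ 0.583 -0.26   0.328] 0.336 [ 0.573 -0.271  0.313] [ 0.6   -0.243  0.336]
side yellow [277, 157, 50, 47, 1245] [302.2 177.3] [0.753 0.07  0.061] 0.069 [ 0.685  0.006 -0.   ] [0.831 0.147 0.069]
side yellow [192, 234, 22, 20, 329] [202.9 243.6] [0.416 0.072 0.012] 0.017 [ 0.39   0.047 -0.   ] [0.445 0.102 0.017]
```

View pics/top.png

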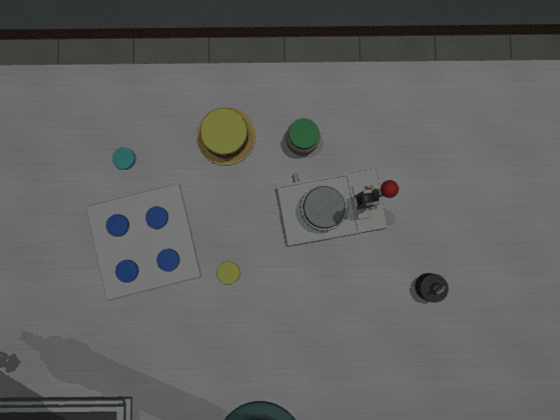

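View pics/side.png

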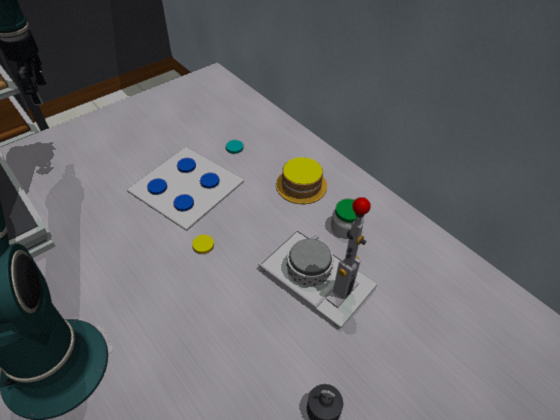

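Top view: the blue spacers are at (117,225), (156,217), (167,260) and (126,271) on the white board. The press with its follower is at (324,207) and the red knob is raised at (390,188). Candidates for a spacer are those four blue discs, the turquoise disc at (123,158) and the yellow disc at (228,272). I choose the blue four.

```bash
python3 - <<'E'
from h import *
a=np.load("a.npz");C=optics.get_calibration("top");C2=optics.get_calibration("side")
for n,p,d,c in(("top",a["P"],a["D"],C),("side",a["S"],a["D2"],C2)):
    X=pts(d,c)
    reg=(abs(X[...,0]-.53)<.1)&(X[...,1]<.08)&(X[...,1]>-.32)&(d>0)
    z=X[...,2][reg&(X[...,2]>.04)&(X[...,1]>-.17)]
    print(n,np.histogram(z,np.arange(.04,.16,.005)))
    m=reg&(X[...,2]>.068)&(X[...,2]<.112)&(X[...,1]>-.165)
    k,l,s,ce=cv2.connectedComponentsWithStats(m.astype(np.uint8))
    i=1+np.argmax(s[1:,4]);q=X[l==i];zt=np.median(q[:,2]);print("foll",s[i],ce[i],zt,q.min(0),q.max(0))
    q=q[abs(q[:,2]-zt)<.006]
    cc,rad=cv2.minEnclosingCircle((q[:,:2]*1000).astype(np.float32));print(cc,rad,q.mean(0))
    b=X[reg&(abs(X[...,2]-.02)<.006)]
    print("base",cv2.minAreaRect((b[:,:2]*1000).astype(np.float32)))
    t=X[reg&(X[...,2]>.14)];print("lever pts",t.min(0),t.max(0))
    # post/lever profile
    for zz in np.arange(.1,.34,.02):
        w=X[reg&(abs(X[...,2]-zz)<.01)&(X[...,1]<-.16)]
        if len(w): print(round(zz,2),len(w),w.mean(0).round(3))
    for nm,lo,hi in():pass
crop=cv2.resize(a["P"][165:265,265:405],None,fx=4,fy=4,interpolation=2)
crop2=cv2.resize(a["P"][180:300,85:205],None,fx=3,fy=3,interpolation=2)
crop2=cv2.copyMakeBorder(crop2,0,40,0,0,cv2.BORDER_CONSTANT)[:400]
crop=crop[:400]
save("crop",np.hstack([crop2,crop])[:, :800])
E
```

```text
top (array([ 13,  10,  11,  16,  70,  83, 136, 650, 102,   0,   0,   0,   0,
         0,   0,   0,   0,   0,   0,   0,   0,   0,   0]), array([0.04 , 0.045, 0.05 , 0.055, 0.06 , 0.065, 0.07 , 0.075, 0.08 ,
       0.085, 0.09 , 0.095, 0.1  , 0.105, 0.11 , 0.115, 0.12 , 0.125,
       0.13 , 0.135, 0.14 , 0.145, 0.15 , 0.155]))
foll [303 187  25  41 810] [316.51234568 207.08765432] 0.07707608808910367 [ 0.52701916 -0.16499125  0.0681476 ] [ 0.62214998 -0.10855768  0.08357025]
(574.2454833984375, -154.47976684570312) 48.25446701049805 [ 0.57418725 -0.14063716  0.0771928 ]
base ((557.4798583984375, -104.0257568359375), (164.6617431640625, 414.6512756347656), 14.450461387634277)
lever pts [ 0.57131335 -0.27341983  0.14032775] [ 0.61599795 -0.23659829  0.33781983]
0.1 29 [ 0.587 -0.246  0.097]
0.12 24 [ 0.587 -0.245  0.122]
0.14 188 [ 0.59  -0.252  0.14 ]
0.16 14 [ 0.587 -0.249  0.159]
0.18 20 [ 0.589 -0.25   0.178]
0.2 16 [ 0.588 -0.255  0.195]
0.22 4 [ 0.588 -0.252  0.224]
0.24 50 [ 0.588 -0.243  0.237]
0.26 25 [ 0.589 -0.246  0.264]
0.28 1 [ 0.586 -0.247  0.272]
0.32 120 [ 0.589 -0.248  
[... 446 characters left out ...]
] [ 0.62222794 -0.10991115  0.08061745]
(573.2548828125, -153.83087158203125) 49.05085754394531 [ 0.57132906 -0.14184061  0.07650109]
base ((557.2565307617188, -103.63726806640625), (165.93716430664062, 416.1639099121094), 13.740200996398926)
lever pts [ 0.5687579  -0.27982211  0.14005562] [ 0.61020903 -0.23819286  0.33594384]
0.1 96 [ 0.581 -0.264  0.099]
0.12 76 [ 0.578 -0.266  0.122]
0.14 235 [ 0.582 -0.262  0.14 ]
0.16 50 [ 0.586 -0.26   0.159]
0.18 62 [ 0.584 -0.26   0.179]
0.2 76 [ 0.584 -0.258  0.199]
0.22 74 [ 0.585 -0.26   0.222]
0.24 130 [ 0.586 -0.261  0.237]
0.26 93 [ 0.586 -0.257  0.261]
0.28 43 [ 0.586 -0.257  0.28 ]
0.3 26 [ 0.584 -0.258  0.298]
0.32 176 [ 0.582 -0.26   0.323]
```

```bash
ls pics
```

```text
crop.png
side.png
top.png
```

View pics/crop.png

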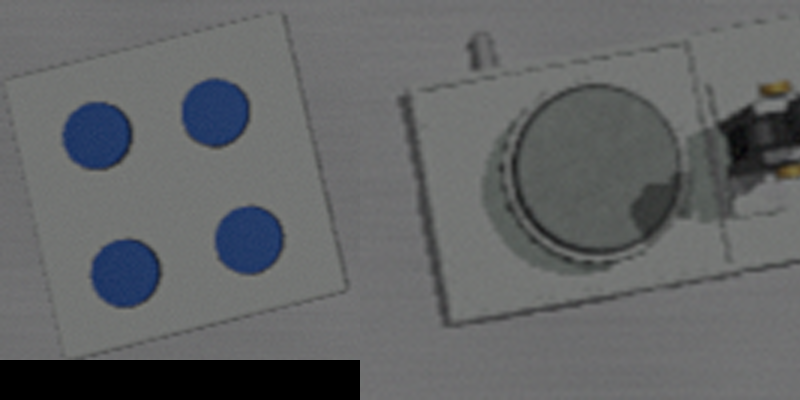

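```bash
cat >> h.py <<'E'
def rel(T):  # tool-frame shift to target TCP, in full-scale units
    s=r.state();return (s["orientation"].T@(np.array(T)-s["ee_pos"])/.05).round(2)
E
python3 - <<'E'
from h import *
a=np.load("a.npz");C=optics.get_calibration("top");C2=optics.get_calibration("side")
for n,p,d,c in(("top",a["P"],a["D"],C),("side",a["S"],a["D2"],C2)):
    X=pts(d,c)
    m=(abs(X[...,0]-.57)<.07)&(abs(X[...,1]+.155)<.065)&(d>0)&(abs(X[...,2]-.0775)<.006)
    m=cv2.morphologyEx(m.astype(np.uint8),cv2.MORPH_OPEN,np.ones((3,3)))
    k,l,s,ce=cv2.connectedComponentsWithStats(m)
    i=1+np.argmax(s[1:,4]);q=X[l==i];print(n,ce[i],ray(*ce[i],.077,c),cv2.minEnclosingCircle((q[:,:2]*1000).astype(np.float32)),np.median(q[:,2]))
    h=cv2.cvtColor(p,cv2.COLOR_RGB2HSV);m=cv2.inRange(h,(100,90,50),(128,255,255))
    k,l,s,ce=cv2.connectedComponentsWithStats(m)
    print([ray(*ce[i],.021,c).round(4).tolist() for i in range(1,k) if s[i,4]>60])
c=C
# base left edge via image
e=[ray(265+(u-360)/4,165+v/4,.02,C) for u,v in((405,95),(447,325))];d=e[0]-e[1];print("edge angle",np.degrees(np.arctan2(d[1],d[0])))
s=r.state();print(s["q"])
E
```

```text
top [323.6444111  206.82670668] [ 0.57460338 -0.15733091  0.077     ] ((575.2435302734375, -157.41236877441406), 49.03379440307617) 0.07708818461398888
[[0.5567, 0.2503, 0.021], [0.5386, 0.3473, 0.021], [0.4522, 0.2217, 0.021], [0.4263, 0.3223, 0.021]]
side [310.06912029 255.505386  ] [ 0.57063403 -0.16112767  0.077     ] ((573.205322265625, -158.90570068359375), 49.6451416015625) 0.07642850084831307
[[0.5359, 0.3446, 0.021], [0.5538, 0.2473, 0.021], [0.4242, 0.3205, 0.021], [0.4498, 0.2192, 0.021]]
edge angle 9.745813891992455
[-67.09283024  26.83176614  -0.66397202  91.87619245   0.34262143
  61.38596903  -3.22602559]
```

Request:
{"api": "move_arm", "payload": {
  "series": "0 0 1 0 0 0 1;0 0 1 0 0 0 1;0 0 1 0 0 0 1;0 0 1 0 0 0 1;0 0 1 0 0 0 1;0 0 1 0 0 0 1;0 0 1 0 0 0 1;0 0 1 0 0 0 1"
}}

```text
t: 1.1
ee_pos: [0.2784, 0.587, 0.2307]
orientation: [[-0.414, 0.91, -0.0], [0.91, 0.414, -0.001], [-0.001, -0.001, -1.0]]
ft_force: [-0.4, -1.0, -0.5]
width: 0.0854
grasp_force: 0.0
```

Request:
{"api": "move_arm", "payload": {
  "series": "0 0 1 0 0 0 1;0 0 1 0 0 0 1;0 0 0.9 0 0 0 1;0 0 0 0 0 0 1"
}}

```text
t: 1.6
ee_pos: [0.2783, 0.5871, 0.2308]
orientation: [[-0.177, 0.984, -0.0], [0.984, 0.177, -0.001], [-0.001, -0.0, -1.0]]
ft_force: [-0.8, -0.3, -0.5]
width: 0.0854
grasp_force: 0.0
```

```bash
python3 - <<'E'
from h import *
s=r.state();print(s["q"],s["orientation"],s["ee_pos"]);print(rel([.452,.221,.12]),rel([.555,.249,.12]))
E
```

```text
[-75.45116393  26.77805503  10.8129529   92.48515864  -5.51437658
  61.3135784  -52.93686657] [[-1.76739334e-01  9.84257677e-01 -1.83501576e-04]
 [ 9.84257281e-01  1.76739086e-01 -9.48899131e-04]
 [-9.01529354e-04 -3.48320563e-04 -9.99999533e-01]] [0.27833693 0.58706418 0.23077368]
[-7.82  2.13  2.22] [-7.63  4.25  2.22]
```

Request:
{"api": "move_arm", "payload": {
  "series": "0 0 0 -0.95 0.53 0.2 1;0 0 0 -0.95 0.53 0.2 1;0 0 0 -0.95 0.53 0.2 1;0 0 0 -0.95 0.53 0.2 1;0 0 0 -0.95 0.53 0.2 1;0 0 0 -0.95 0.53 0.2 1;0 0 0 -0.95 0.53 0.2 1;0 0 0 -0.98 0.54 0.2 1"
}}

```text
t: 2.6
ee_pos: [0.5556, 0.2479, 0.151]
orientation: [[-0.178, 0.984, 0.0], [0.984, 0.178, 0.0], [0.0, 0.0, -1.0]]
ft_force: [0.1, 1.0, 0.8]
width: 0.0854
grasp_force: 0.0
```

```bash
python3 - <<'E'
from h import *
p,d,c=grab("wrist");save("w1",p)
h=cv2.cvtColor(p,cv2.COLOR_RGB2HSV);m=cv2.inRange(h,(100,90,50),(128,255,255))
k,l,s,ce=cv2.connectedComponentsWithStats(m);X=pts(d,c)
for i in range(1,k):
    if s[i,4]>200: print(s[i],ce[i],ray(*ce[i],.021,c).round(4),np.median(X[(l==i)&(d>0)],0).round(4))
print(r.state()["ee_pos"],rel([.555,.249,.011]))
E
```

```text
[ 244    8   82   89 5666] [284.28891634  52.41087187] [0.5377 0.3485 0.021 ] [0.5377 0.3483 0.0222]
[  73   16   83   87 5661] [114.14432079  59.25914149] [0.4257 0.3239 0.021 ] [0.4262 0.324  0.0223]
[ 249  159   73   72 4137] [285.20352913 194.5085811 ] [0.5559 0.2516 0.021 ] [0.5558 0.2519 0.0223]
[ 106  171   75   71 4117] [143.23779451 206.39980568] [0.4518 0.2234 0.021 ] [0.4522 0.2239 0.0223]
[0.56048589 0.2383579  0.14999463] [ 0.25 -0.08  2.78]
```

View pics/w1.png

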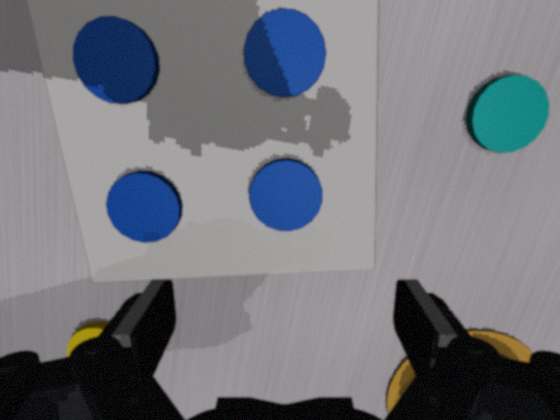

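The wrist view shows the four blue discs, with the target at (285,194); the turquoise one at (510,112) is well aside. Next I go down onto the target.

Request:
{"api": "move_arm", "payload": {
  "series": "0 0 0 0.24 -0.09 0 1;0 0 0 0 0 0.5 1;0 0 0 0 0 0.7 1;0 0 0 0 0 0.7 1;0 0 0 0 0 0.5 1;0 0 0 0 0 0 1"
}}

```text
t: 3.4
ee_pos: [0.5458, 0.261, 0.0294]
orientation: [[-0.179, 0.984, -0.004], [0.984, 0.179, -0.001], [-0.001, -0.004, -1.0]]
ft_force: [-0.5, -0.8, -0.2]
width: 0.0854
grasp_force: 0.0
```

```bash
python3 - <<'E'
from h import *
print(r.state()["ee_pos"],rel([.5557,.2505,.011]))
E
```

```text
[0.54583809 0.26097689 0.02938894] [-0.24  0.16  0.37]
```

Request:
{"api": "move_arm", "payload": {
  "series": "0 0 0 -0.24 0.16 0 1;0 0 0 0 0 0.18 1;0 0 0 0 0 0.18 1;0 0 0 0 0 0 1"
}}

```text
t: 3.9
ee_pos: [0.5575, 0.2496, 0.0125]
orientation: [[-0.176, 0.984, -0.002], [0.984, 0.176, -0.0], [-0.0, -0.002, -1.0]]
ft_force: [0.2, 1.2, 0.6]
width: 0.0856
grasp_force: 0.0
```

Request:
{"api": "move_arm", "payload": {
  "series": "0 0 0 0 0 0 0.3;0 0 0 0 0 0 0.3;0 0 0 0 0 0 0.3;0 0 0 0 0 0 0.3",
  "grip_force": 40
}}

```text
t: 4.4
ee_pos: [0.5585, 0.25, 0.0141]
orientation: [[-0.176, 0.984, 0.001], [0.984, 0.176, 0.001], [0.0, 0.001, -1.0]]
ft_force: [-2.2, 0.2, 5.7]
width: 0.0532
grasp_force: 41.2
```

Request:
{"api": "move_arm", "payload": {
  "series": "0 0 0 0 0 -0.3 0.3;0 0 0 0 0 -0.7 0.3;0 0 0 0 0 -1 0.3;0 0 0 0 0 -0.8 0.3;0 0 0 0 0 0 0.3;0 0 0 0 0 0 0.3"
}}

```text
t: 5.15
ee_pos: [0.5578, 0.2496, 0.1532]
orientation: [[-0.176, 0.984, -0.0], [0.984, 0.176, -0.0], [0.0, -0.0, -1.0]]
ft_force: [-0.8, -0.2, -1.4]
width: 0.0535
grasp_force: 42.1
```

```bash
python3 - <<'E'
from h import *
p,d,c=grab("wrist");save("w2",p)
s=r.state();T=np.array(s["ee_pos"]);print(T,s["width"],s["grasp_force"])
h=cv2.cvtColor(p,cv2.COLOR_RGB2HSV);m=cv2.inRange(h,(100,90,30),(128,255,255))
k,l,st,ce=cv2.connectedComponentsWithStats(m);X=pts(d,c)
for i in range(1,k):
    if st[i,4]>200:
        q=X[(l==i)&(d>0)];q2=(q-T)@s["orientation"]; print(st[i],np.median(q2,0).round(4),q2.min(0).round(4),q2.max(0).round(4))
print(rel([.574,-.158,.17]))
E
```

```text
[0.55740666 0.24945394 0.15245204] 0.05342898332026049 42.07125127315521
[ 240   11   82   88 5534] [ 0.1008 -0.0017  0.1302] [ 0.073  -0.0302  0.1275] [0.1298 0.0256 0.1434]
[  71   19   85   87 5670] [ 0.0964 -0.1153  0.1304] [ 0.0684 -0.1483  0.1272] [ 0.1228 -0.0884  0.1427]
[ 105  173   74   70 4077] [-0.0063 -0.1075  0.1304] [-0.0353 -0.1392  0.1278] [ 0.0191 -0.0808  0.1428]
[  216   218   137   129 13708] [ 0.0041  0.0004 -0.0088] [-0.1088 -0.0559 -0.0128] [0.029  0.0275 0.1509]
[-8.08 -1.11 -0.35]
```

View pics/w2.png

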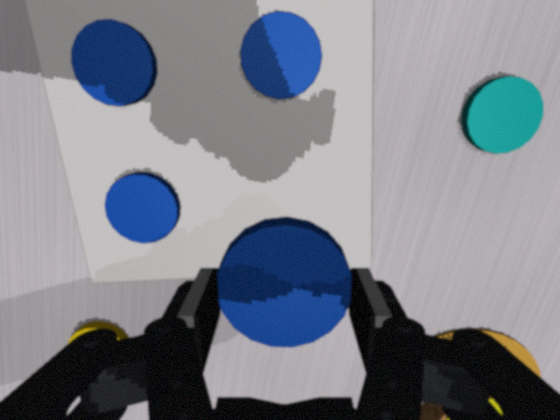

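The disc sits flat and centred in the fingers, around (285,283). I carry it to the hoop.

Request:
{"api": "move_arm", "payload": {
  "series": "0 0 0 -0.8 -0.14 -0.05 0.3;0 0 0 -1 -0.14 -0.05 0.3;0 0 0 -1 -0.14 -0.05 0.3;0 0 0 -1 -0.14 -0.05 0.3;0 0 0 -1 -0.14 -0.05 0.3;0 0 0 -1 -0.14 -0.05 0.3;0 0 0 -0.8 -0.14 -0.05 0.3;0 0 0 -0.7 -0.14 0 0.3"
}}

```text
t: 6.2
ee_pos: [0.5663, -0.1212, 0.1694]
orientation: [[-0.175, 0.985, -0.003], [0.985, 0.175, -0.0], [0.0, -0.003, -1.0]]
ft_force: [0.1, 0.9, -0.5]
width: 0.0532
grasp_force: 42.1
```

Request:
{"api": "move_arm", "payload": {
  "series": "0 0 0 -0.4 0 0 0.3;0 0 0 0 0 0 0.3;0 0 0 0 0 0 0.3;0 0 0 0 0 0 0.3"
}}

```text
t: 6.7
ee_pos: [0.571, -0.1372, 0.1706]
orientation: [[-0.178, 0.984, -0.0], [0.984, 0.178, 0.001], [0.001, -0.0, -1.0]]
ft_force: [-0.4, 0.8, -1.0]
width: 0.0533
grasp_force: 42.1
```

```bash
python3 - <<'E'
from h import *
s=r.state();p,d,c=grab("wrist");P2,D2,C2=grab("top");save("w3",p)
T=np.array(s["ee_pos"]);print(T)
X=pts(d,c)
m=(np.hypot(X[...,0]-.574,X[...,1]+.158)<.07)&(d>0)&(abs(X[...,2]-.077)<.006)
q=X[m];print(np.median(q,0),q.min(0),q.max(0))
q2=q[:,:2]*1000
print(cv2.minEnclosingCircle(q2.astype(np.float32)))
# side/top check of the lever
red=cv2.inRange(cv2.cvtColor(P2,cv2.COLOR_RGB2HSV),(0,150,60),(8,255,255))>0
Y=pts(D2,C2)[red&(D2>0)];print("knob",np.median(Y,0),Y.max(0))
print(rel([.574,-.158,.17]))
E
```

```text
[ 0.5710179  -0.13716288  0.17058677]
[ 0.56759777 -0.13318335  0.07662177] [ 0.52563696 -0.18405155  0.07100787] [ 0.62359579 -0.11044318  0.07875654]
((574.657470703125, -159.18557739257812), 49.06656265258789)
knob [ 0.59038038 -0.25205734  0.33194538] [ 0.60493399 -0.23806861  0.33876882]
[-0.41 -0.01  0.02]
```

View pics/w3.png

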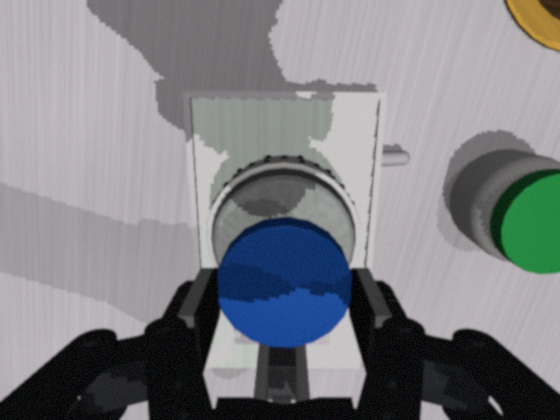

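Request:
{"api": "move_arm", "payload": {
  "series": "0 0 0 -0.42 0 0 0.3;0 0 0 0 0 0.5 0.3;0 0 0 0 0 0.6 0.3;0 0 0 0 0 0.4 0.3;0 0 0 0 0 0.2 0.3;0 0 0 0 0 0 0.3;0 0 0 0 0 0 0.3"
}}

```text
t: 7.68
ee_pos: [0.5752, -0.1601, 0.0867]
orientation: [[-0.176, 0.984, 0.002], [0.984, 0.176, -0.0], [-0.001, 0.002, -1.0]]
ft_force: [0.3, -0.0, -0.1]
width: 0.0534
grasp_force: 42.1
```

```bash
python3 - <<'E'
from h import *
s=r.state();print(s["ee_pos"],s["ft_force"],rel([.5745,-.1585,.0805]))
E
```

```text
[ 0.5752491  -0.16013042  0.08669743] [ 0.26122394 -0.00106133 -0.12558459] [ 0.03 -0.01  0.12]
```

Request:
{"api": "move_arm", "payload": {
  "series": "0 0 0 0.02 0 0.06 0.3;0 0 0 0 0 0.05 0.3;0 0 0 0 0 0 0.3"
}}

```text
t: 8.05
ee_pos: [0.5745, -0.1587, 0.0804]
orientation: [[-0.176, 0.984, 0.0], [0.984, 0.176, 0.0], [-0.0, 0.0, -1.0]]
ft_force: [-0.2, 0.2, -0.0]
width: 0.0538
grasp_force: 42.2
```

Request:
{"api": "move_arm", "payload": {
  "series": "0 0 0 0 0 0.03 0.3;0 0 0 0 0 0 0.3"
}}

```text
t: 8.3
ee_pos: [0.5745, -0.1587, 0.0802]
orientation: [[-0.176, 0.984, 0.0], [0.984, 0.176, 0.001], [0.001, 0.0, -1.0]]
ft_force: [-2.1, 1.3, 10.3]
width: 0.0535
grasp_force: 43.3
```

Request:
{"api": "move_arm", "payload": {
  "series": "0 0 0 0 0 0.03 0.3;0 0 0 0 0 0 0.3"
}}

```text
t: 8.55
ee_pos: [0.5746, -0.1587, 0.0802]
orientation: [[-0.176, 0.984, 0.001], [0.984, 0.176, 0.001], [0.001, 0.001, -1.0]]
ft_force: [-6.8, 2.3, 21.5]
width: 0.0534
grasp_force: 44.4
```

Contact at TCP 0.080, which puts the follower at about 0.0765, so three spacers (stack top about 0.1125). I relieve the push, release and rise.

Request:
{"api": "move_arm", "payload": {
  "series": "0 0 0 0 0 -0.05 0.3;0 0 0 0 0 0 0.6;0 0 0 0 0 0 1;0 0 0 0 0 0 1;0 0 0 0 0 -0.4 1;0 0 0 0 0 -0.8 1;0 0 0 0 0 -0.8 1;0 0 0 0 0 0 1"
}}

```text
t: 9.55
ee_pos: [0.5768, -0.1597, 0.1845]
orientation: [[-0.176, 0.984, 0.008], [0.984, 0.176, -0.001], [-0.003, 0.008, -1.0]]
ft_force: [0.1, 0.3, -0.7]
width: 0.0856
grasp_force: 0.0
```

```bash
cat > look.py <<'E'
from h import *
s=r.state();print("tcp",s["ee_pos"])
for n in("wrist","top"):
    p,d,c=grab(n);X=pts(d,c)
    m=cv2.inRange(cv2.cvtColor(p,cv2.COLOR_RGB2HSV),(100,90,30),(128,255,255));k,l,st,ce=cv2.connectedComponentsWithStats(m)
    for i in range(1,k):
        if st[i,4]>200:
            q=X[(l==i)&(d>0)];z=np.median(q[:,2]);g=q[abs(q[:,2]-z)<.005]
            print(n,st[i].tolist(),"ray",ray(*ce[i],z,c).round(4),"sd",q[:,2].std().round(4),"circ",np.round(cv2.minEnclosingCircle((g[:,:2]*1000).astype(np.float32))[0],1))
E
python3 look.py; python3 -c "
from h import *
for b in([.537,.348,.12],[.452,.2225,.12],[.4255,.323,.12]):print(rel(b))"
```

```text
tcp [ 0.57675772 -0.15971907  0.18453387]
wrist [239, 166, 83, 82, 5317] ray [ 0.5741 -0.1564  0.0885] sd 0.0015 circ [ 574.6 -158. ]
top [106, 214, 23, 22, 390] ray [0.5386 0.3466 0.0224] sd 0.0026 circ [538.6 347.3]
top [157, 249, 22, 22, 391] ray [0.4523 0.2214 0.0225] sd 0.0024 circ [452.2 222.1]
top [116, 260, 22, 22, 395] ray [0.4264 0.322  0.0221] sd 0.0024 circ [425.7 322.7]
[10.11  1.04  1.22]
[ 7.94 -1.07  1.21]
[10.01 -1.24  1.21]
```

Disc 1 is flat and centred (top at z 0.0885). Next spacer.

Request:
{"api": "move_arm", "payload": {
  "series": "0 0 0 0.8 -0.13 0 1;0 0 0 1 -0.13 0 1;0 0 0 1 -0.13 0.2 1;0 0 0 1 -0.13 0.2 1;0 0 0 1 -0.13 0.2 1;0 0 0 1 -0.13 0.2 1;0 0 0 1 -0.13 0.2 1;0 0 0 1 -0.13 0.2 1"
}}

```text
t: 10.65
ee_pos: [0.4532, 0.217, 0.1187]
orientation: [[-0.176, 0.984, -0.002], [0.984, 0.176, -0.001], [-0.001, -0.002, -1.0]]
ft_force: [1.7, -0.1, 1.4]
width: 0.0855
grasp_force: 0.0
```

Request:
{"api": "move_arm", "payload": {
  "series": "0 0 0 0.14 0 0.6 1;0 0 0 0 0 0.5 1;0 0 0 0 0 0 1;0 0 0 0 0 0 1;0 0 0 0 0 0 1"
}}

```text
t: 11.28
ee_pos: [0.454, 0.2229, 0.0657]
orientation: [[-0.175, 0.985, 0.001], [0.985, 0.175, 0.001], [0.001, 0.002, -1.0]]
ft_force: [0.7, 0.2, -1.0]
width: 0.0853
grasp_force: 0.0
```

```bash
python3 -c "
from h import *
print(r.state()['ee_pos'],rel([.452,.2228,.0125]))"
```

```text
[0.45404054 0.22288483 0.06572005] [ 0.   -0.04  1.06]
```

Request:
{"api": "move_arm", "payload": {
  "series": "0 0 0 0 -0.03 0.5 1;0 0 0 0 0 0.4 1;0 0 0 0 0 0.14 1;0 0 0 0 0 0 1;0 0 0 0 0 0 0.3;0 0 0 0 0 0 0.3;0 0 0 0 0 0 0.3;0 0 0 0 0 0 0.3"
}}

```text
t: 12.28
ee_pos: [0.4524, 0.2229, 0.0141]
orientation: [[-0.176, 0.984, 0.001], [0.984, 0.176, 0.001], [0.001, 0.001, -1.0]]
ft_force: [-0.8, -0.8, 8.7]
width: 0.0534
grasp_force: 40.2
```

Request:
{"api": "move_arm", "payload": {
  "series": "0 0 0 0 0 -0.3 0.3;0 0 0 0 0 -0.7 0.3;0 0 0 0 0 -1 0.3;0 0 0 0 0 -1 0.3;0 0 0 0 0 -0.3 0.3;0 0 0 0 0 0 0.3;0 0 0 0 0 0 0.3"
}}

```text
t: 13.15
ee_pos: [0.4508, 0.2221, 0.1765]
orientation: [[-0.176, 0.984, -0.002], [0.984, 0.176, -0.001], [-0.001, -0.002, -1.0]]
ft_force: [-0.2, -0.6, 0.0]
width: 0.053
grasp_force: 42.1
```

```bash
cat > held.py <<'E'
from h import *
s=r.state();T=s["ee_pos"];p,d,c=grab("wrist")
m=cv2.inRange(cv2.cvtColor(p,cv2.COLOR_RGB2HSV),(100,90,30),(128,255,255));X=(pts(d,c)-T)@s["orientation"]
q=X[(m>0)&(d>0)&(abs(X[...,2])<.03)];print(T,s["width"],np.median(q,0).round(4),np.percentile(q,1,0).round(4),q.max(0).round(4))
t=q[abs(q[:,2]-np.median(q[:,2]))<.008];A=np.c_[t[:,:2],np.ones(len(t))];print("plane",np.linalg.lstsq(A,t[:,2],rcond=None)[0].round(3))
print(rel([.5745,-.1585,.17]))
E
python3 held.py
```

```text
[0.45082883 0.22212183 0.17648533] 0.05296551780995725 [ 0.0025  0.0001 -0.008 ] [-0.0256 -0.0254 -0.0093] [0.0273 0.0271 0.0015]
plane [ 0.024  0.001 -0.008]
[-7.93  1.1   0.13]
```

Request:
{"api": "move_arm", "payload": {
  "series": "0 0 0 -0.8 0.14 0 0.3;0 0 0 -1 0.14 0 0.3;0 0 0 -1 0.14 0 0.3;0 0 0 -1 0.14 0 0.3;0 0 0 -1 0.14 0 0.3;0 0 0 -1 0.14 0 0.3;0 0 0 -0.9 0.14 0 0.3;0 0 0 -0.7 0.12 0 0.3"
}}

```text
t: 14.2
ee_pos: [0.5704, -0.1342, 0.1759]
orientation: [[-0.174, 0.985, -0.003], [0.985, 0.174, -0.001], [0.0, -0.003, -1.0]]
ft_force: [-0.6, -0.8, -0.9]
width: 0.0533
grasp_force: 42.1
```

Request:
{"api": "move_arm", "payload": {
  "series": "0 0 0 -0.53 0 0 0.3;0 0 0 0 0 0.4 0.3;0 0 0 0 0 0.6 0.3;0 0 0 0 0 0.4 0.3;0 0 0 0 0 0 0.3;0 0 0 0 0 0 0.3;0 0 0 0 0 0 0.3"
}}

```text
t: 15.08
ee_pos: [0.5765, -0.1582, 0.1089]
orientation: [[-0.176, 0.984, 0.002], [0.984, 0.176, -0.0], [-0.001, 0.002, -1.0]]
ft_force: [0.2, -0.5, 0.0]
width: 0.0529
grasp_force: 42.1
```

```bash
python3 -c "
from h import *
print(r.state()['ee_pos'],rel([.5745,-.1585,.093]))"
```

```text
[ 0.57647528 -0.15824063  0.1088612 ] [ 0.   -0.04  0.32]
```

Request:
{"api": "move_arm", "payload": {
  "series": "0 0 0 0 -0.03 0.2 0.3;0 0 0 0 0 0.08 0.3;0 0 0 0 0 0.03 0.3;0 0 0 0 0 0.03 0.3;0 0 0 0 0 0 0.3;0 0 0 0 0 0 0.3"
}}

```text
t: 15.82
ee_pos: [0.5738, -0.1582, 0.0923]
orientation: [[-0.176, 0.984, -0.001], [0.984, 0.176, 0.001], [0.001, -0.001, -1.0]]
ft_force: [-7.1, 1.5, 14.2]
width: 0.0536
grasp_force: 43.7
```

Contact at the expected height (0.0923). Release and rise.

Request:
{"api": "move_arm", "payload": {
  "series": "0 0 0 0 0 -0.03 0.3;0 0 0 0 0 0 0.6;0 0 0 0 0 0 1;0 0 0 0 0 0 1;0 0 0 0 0 -0.4 1;0 0 0 0 0 -0.8 1;0 0 0 0 0 -0.6 1;0 0 0 0 0 0 1"
}}

```text
t: 16.82
ee_pos: [0.5762, -0.159, 0.1863]
orientation: [[-0.176, 0.984, 0.007], [0.984, 0.176, -0.001], [-0.002, 0.006, -1.0]]
ft_force: [-0.7, 0.3, -0.7]
width: 0.0853
grasp_force: 0.0
```

```bash
python3 look.py; python3 -c "
from h import *
print(rel([.538,.3475,.07]))"
```

```text
tcp [ 0.57621806 -0.15901658  0.18625367]
wrist [238, 167, 86, 90, 6068] ray [ 0.5739 -0.1558  0.1004] sd 0.0041 circ [ 574.6 -159.2]
top [106, 214, 23, 22, 390] ray [0.5386 0.3467 0.0224] sd 0.0027 circ [538.2 347.7]
top [116, 260, 22, 22, 395] ray [0.4264 0.3219 0.0225] sd 0.0024 circ [426.1 322.6]
[10.08  1.06  2.26]
```

Top at z 0.1004, centred. Third spacer.

Request:
{"api": "move_arm", "payload": {
  "series": "0 0 0 0.8 0.1 0 1;0 0 0 1 0.1 0 1;0 0 0 1 0.1 0 1;0 0 0 1 0.1 0 1;0 0 0 1 0.1 0 1;0 0 0 1 0.1 0.2 1;0 0 0 1 0.1 0.2 1;0 0 0 1 0.1 0.3 1"
}}

```text
t: 17.92
ee_pos: [0.5444, 0.234, 0.1463]
orientation: [[-0.176, 0.984, -0.001], [0.984, 0.176, -0.001], [-0.0, -0.001, -1.0]]
ft_force: [0.2, -0.6, 0.1]
width: 0.0852
grasp_force: 0.0
```

Request:
{"api": "move_arm", "payload": {
  "series": "0 0 0 1 0.1 0.4 1;0 0 0 0.8 0.1 0.4 1;0 0 0 0.48 0.06 0.5 1;0 0 0 0 0 0.3 1;0 0 0 0 0 0 1;0 0 0 0 0 0 1;0 0 0 0 0 0 1"
}}

```text
t: 18.8
ee_pos: [0.5389, 0.3463, 0.0685]
orientation: [[-0.174, 0.985, 0.002], [0.985, 0.174, 0.001], [0.001, 0.002, -1.0]]
ft_force: [0.8, 0.3, -0.5]
width: 0.0852
grasp_force: 0.0
```

```bash
python3 -c "
from h import *
print(r.state()['ee_pos'],rel([.538,.3478,.0125]))"
```

```text
[0.53886555 0.34632525 0.06851941] [ 0.03 -0.01  1.12]
```

Request:
{"api": "move_arm", "payload": {
  "series": "0 0 0 0.03 -0.01 0.5 1;0 0 0 0 0 0.4 1;0 0 0 0 0 0.19 1;0 0 0 0 0 0 1;0 0 0 0 0 0 0.3;0 0 0 0 0 0 0.3;0 0 0 0 0 0 0.3;0 0 0 0 0 0 0.3"
}}

```text
t: 19.8
ee_pos: [0.5377, 0.3489, 0.0142]
orientation: [[-0.176, 0.984, 0.001], [0.984, 0.176, 0.001], [0.001, 0.002, -1.0]]
ft_force: [-2.4, -0.9, 5.6]
width: 0.0531
grasp_force: 41.1
```

Request:
{"api": "move_arm", "payload": {
  "series": "0 0 0 0 0 -0.3 0.3;0 0 0 0 0 -0.7 0.3;0 0 0 0 0 -1 0.3;0 0 0 0 0 -1 0.3;0 0 0 0 0 -0.3 0.3;0 0 0 0 0 0 0.3;0 0 0 0 0 0 0.3"
}}

```text
t: 20.68
ee_pos: [0.536, 0.348, 0.1762]
orientation: [[-0.176, 0.984, -0.002], [0.984, 0.176, -0.002], [-0.001, -0.003, -1.0]]
ft_force: [0.1, 0.2, -1.9]
width: 0.0532
grasp_force: 42.1
```

```bash
python3 held.py
```

```text
[0.5359856  0.34801924 0.17618446] 0.053185212087059244 [ 0.0021  0.0001 -0.0079] [-0.0258 -0.0255 -0.0093] [0.0269 0.0272 0.002 ]
plane [ 0.024  0.002 -0.008]
[-10.11  -1.02   0.14]
```

Request:
{"api": "move_arm", "payload": {
  "series": "0 0 0 -0.8 -0.1 0 0.3;0 0 0 -1 -0.1 0 0.3;0 0 0 -1 -0.1 0 0.3;0 0 0 -1 -0.1 0 0.3;0 0 0 -1 -0.1 0 0.3;0 0 0 -1 -0.1 0 0.3;0 0 0 -1 -0.1 0 0.3;0 0 0 -1 -0.1 0 0.3"
}}

```text
t: 21.72
ee_pos: [0.5654, -0.044, 0.1763]
orientation: [[-0.176, 0.984, -0.003], [0.984, 0.176, -0.0], [0.0, -0.003, -1.0]]
ft_force: [-0.3, -0.4, -0.5]
width: 0.0537
grasp_force: 42.1
```

Request:
{"api": "move_arm", "payload": {
  "series": "0 0 0 -0.9 -0.1 0 0.3;0 0 0 -0.8 -0.1 0 0.3;0 0 0 -0.6 -0.02 0 0.3;0 0 0 0 0 0.4 0.3;0 0 0 0 0 0.5 0.3;0 0 0 0 0 0.25 0.3;0 0 0 0 0 0 0.3;0 0 0 0 0 0 0.3"
}}

```text
t: 22.72
ee_pos: [0.5761, -0.1577, 0.1208]
orientation: [[-0.176, 0.984, 0.001], [0.984, 0.176, -0.0], [-0.0, 0.001, -1.0]]
ft_force: [-0.2, -0.3, 0.8]
width: 0.0535
grasp_force: 42.1
```

```bash
python3 -c "
from h import *
print(r.state()['ee_pos'],rel([.5745,-.1585,.105]))"
```

```text
[ 0.57607704 -0.15770787  0.12078483] [-0.01 -0.03  0.32]
```

Request:
{"api": "move_arm", "payload": {
  "series": "0 0 0 -0.01 -0.03 0.2 0.3;0 0 0 0 0 0.08 0.3;0 0 0 0 0 0.03 0.3;0 0 0 0 0 0.03 0.3;0 0 0 0 0 0 0.3;0 0 0 0 0 0 0.3"
}}

```text
t: 23.48
ee_pos: [0.5741, -0.1583, 0.1044]
orientation: [[-0.176, 0.984, -0.0], [0.984, 0.176, 0.001], [0.001, 0.0, -1.0]]
ft_force: [-2.7, 1.7, 8.5]
width: 0.0531
grasp_force: 43.0
```

Request:
{"api": "move_arm", "payload": {
  "series": "0 0 0 0 0 -0.03 0.3;0 0 0 0 0 0 0.6;0 0 0 0 0 0 1;0 0 0 0 0 0 1;0 0 0 0 0 -0.4 1;0 0 0 0 0 -0.8 1;0 0 0 0 0 -0.6 1;0 0 0 0 0 0 1"
}}

```text
t: 24.48
ee_pos: [0.5762, -0.1591, 0.1988]
orientation: [[-0.176, 0.984, 0.007], [0.984, 0.176, -0.001], [-0.002, 0.007, -1.0]]
ft_force: [-0.7, 1.1, 0.0]
width: 0.0855
grasp_force: 0.0
```

```bash
python3 look.py; python3 -c "
from h import *
for n in('top','side'):
    p,d,c=grab(n);X=pts(d,c);m=(cv2.inRange(cv2.cvtColor(p,cv2.COLOR_RGB2HSV),(0,150,60),(8,255,255))>0);v,u=np.nonzero(m&(d>0))
    print(n,X[m&(d>0)].max(0),ray((u.min()+u.max())/2,(v.min()+v.max())/2,.318,c))
print(rel([.5905,-.2545,.40]))"
```

```text
tcp [ 0.57619116 -0.15908582  0.19882101]
wrist [238, 164, 86, 93, 6254] ray [ 0.5737 -0.1552  0.1124] sd 0.007 circ [ 574.5 -159.5]
top [116, 260, 22, 22, 393] ray [0.4265 0.3219 0.0225] sd 0.0025 circ [425.8 322.7]
top [ 0.60232937 -0.25699531  0.33625012] [ 0.59143757 -0.26543733  0.318     ]
side [ 0.6004259  -0.24279042  0.33658877] [ 0.58941109 -0.25500021  0.318     ]
[-1.96 -0.01 -4.12]
```

Stack top is 0.1124, centred. Now I rise and go over the knob.

Request:
{"api": "move_arm", "payload": {
  "series": "0 0 0 0 0 -0.7 1;0 0 0 0 0 -0.9 1;0 0 0 0 0 -0.9 1;0 0 0 0 0 -0.9 1;0 0 0 0 0 -0.7 1;0 0 0 0 0 0 1;0 0 0 0 0 0 1"
}}

```text
t: 25.55
ee_pos: [0.5737, -0.1581, 0.3982]
orientation: [[-0.176, 0.984, -0.003], [0.984, 0.176, 0.0], [0.001, -0.002, -1.0]]
ft_force: [0.9, -0.6, -0.2]
width: 0.0856
grasp_force: 0.0
```

Request:
{"api": "move_arm", "payload": {
  "series": "0 0 0 -0.6 0 0 1;0 0 0 -0.8 0 0 1;0 0 0 -0.52 0 0 1;0 0 0 0 0 0 1;0 0 0 0 0 0 1"
}}

```text
t: 26.18
ee_pos: [0.5909, -0.2517, 0.3982]
orientation: [[-0.176, 0.984, -0.002], [0.984, 0.177, 0.001], [0.002, -0.002, -1.0]]
ft_force: [0.4, 0.5, -0.1]
width: 0.0855
grasp_force: 0.0
```

```bash
python3 -c "
from h import *
a=np.load('a.npz');C=optics.get_calibration('top');print(ray(389.9,188.1,.322,C))
s=r.state();print(s['ee_pos'],s['q'])
for n in('wrist','side'):
    p,d,c=grab(n);X=pts(d,c);m=(cv2.inRange(cv2.cvtColor(p,cv2.COLOR_RGB2HSV),(0,150,60),(8,255,255))>0)
    if n=='wrist': save('w4',p)
    v,u=np.nonzero(m&(d>0))
    if len(u): print(n,X[m&(d>0)].max(0),ray((u.min()+u.max())/2,(v.min()+v.max())/2,.318,c))
print(rel([.5905,-.2545,.30]))"
```

```text
[ 0.59185348 -0.25494795  0.322     ]
[ 0.59093147 -0.25174714  0.39823409] [ -1.59384322  20.861656    30.2596714   81.91812955 -10.50218002
  80.18786397  39.00837182]
wrist [ 0.60544781 -0.2378295   0.33642218] [ 0.59063477 -0.25463383  0.318     ]
side [ 0.59889688 -0.24294174  0.33584157] [ 0.58941109 -0.25500021  0.318     ]
[-0.06 -0.02  1.98]
```

View pics/w4.png

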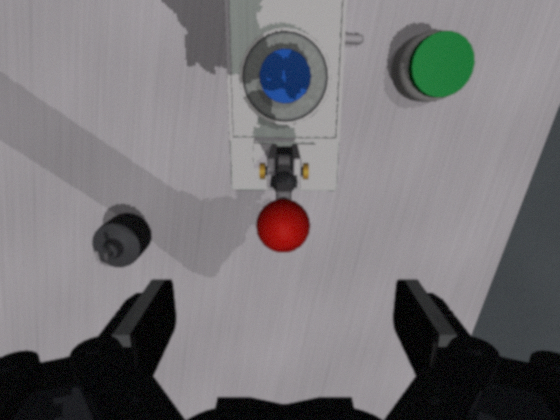

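The red knob is centred at (283,225) between the fingers' line, and the stack is centred at (285,75). Descend and pinch.

Request:
{"api": "move_arm", "payload": {
  "series": "0 0 0 -0.06 -0.01 0.5 1;0 0 0 0 0 0.6 1;0 0 0 0 0 0.5 1;0 0 0 0 0 0.38 1;0 0 0 0 0 0 1;0 0 0 0 0 0 1"
}}

```text
t: 27.02
ee_pos: [0.5917, -0.2559, 0.3019]
orientation: [[-0.176, 0.984, 0.002], [0.984, 0.176, -0.001], [-0.001, 0.001, -1.0]]
ft_force: [-0.7, -0.1, 0.0]
width: 0.0852
grasp_force: 0.0
```

Request:
{"api": "move_arm", "payload": {
  "series": "0 0 0 0 0 0 0;0 0 0 0 0 0 0;0 0 0 0 0 0 0;0 0 0 0 0 0 0;0 0 0 0 0 0 0;0 0 0 0 0 0 0",
  "grip_force": 50
}}

```text
t: 27.78
ee_pos: [0.5907, -0.2563, 0.3015]
orientation: [[-0.175, 0.985, -0.0], [0.985, 0.175, -0.0], [-0.0, -0.0, -1.0]]
ft_force: [-3.7, 0.3, 6.2]
width: 0.0314
grasp_force: 49.2
```

```bash
python3 -c "
import numpy as np
from h import *
s=r.state();print(s['ee_pos'],s['ft_force'],s['orientation'][:,2])
t=np.r_[1.56:0.04:20j];k=np.c_[.19*np.cos(t),-.19*np.sin(t)];print(np.c_[t[1:],np.diff(k,axis=0)/.05].round(2).tolist())"
```

```text
[ 0.59068311 -0.25634319  0.30152213] [-3.719659    0.29191056  6.20709693] [-2.42903904e-04 -2.52273223e-04 -9.99999939e-01]
[[1.48, 0.3, 0.02], [1.4, 0.3, 0.04], [1.32, 0.3, 0.06], [1.24, 0.29, 0.09], [1.16, 0.28, 0.11], [1.08, 0.27, 0.13], [1.0, 0.26, 0.15], [0.92, 0.25, 0.17], [0.84, 0.23, 0.19], [0.76, 0.22, 0.21], [0.68, 0.2, 0.23], [0.6, 0.18, 0.24], [0.52, 0.16, 0.26], [0.44, 0.14, 0.27], [0.36, 0.12, 0.28], [0.28, 0.1, 0.29], [0.2, 0.07, 0.3], [0.12, 0.05, 0.3], [0.04, 0.02, 0.3]]
```

Request:
{"api": "move_arm", "payload": {
  "series": "0 0 0 0.3 0 0.02 0;0 0 0 0.3 0 0.04 0;0 0 0 0.3 0 0.06 0;0 0 0 0 0 0 0"
}}

```text
t: 28.28
ee_pos: [0.5828, -0.2097, 0.2949]
orientation: [[-0.179, 0.984, -0.001], [0.984, 0.179, 0.001], [0.002, -0.001, -1.0]]
ft_force: [-4.4, 1.1, 5.2]
width: 0.0312
grasp_force: 50.6
```

Request:
{"api": "move_arm", "payload": {
  "series": "0 0 0 0.29 0 0.09 0;0 0 0 0.28 0 0.11 0;0 0 0 0.27 0 0.13 0;0 0 0 0.26 0 0.15 0;0 0 0 0 0 0 0"
}}

```text
t: 28.9
ee_pos: [0.5735, -0.1549, 0.2704]
orientation: [[-0.178, 0.984, -0.001], [0.984, 0.178, 0.003], [0.003, -0.0, -1.0]]
ft_force: [-2.6, 3.7, 4.9]
width: 0.0316
grasp_force: 53.6
```

```bash
cat > kn.py <<'E'
from h import *
s=r.state();p=s["ee_pos"]+np.array([0,0,.019]);piv=np.array([.592,-.257,.128]);v=p-piv;o=s["orientation"]
y=v@np.array([-.176,.984,0]);print("ang",np.arctan2(v[2],y),"rad",np.hypot(v[2],y),"w",s["width"],s["grasp_force"],s["ft_force"])
pc,d,c=grab("side");X=pts(d,c);m=(cv2.inRange(cv2.cvtColor(pc,cv2.COLOR_RGB2HSV),(0,150,60),(8,255,255))>0)&(d>0)
print("red",m.sum(),(X[m].min(0),X[m].max(0)) if m.any() else "", p)
E
python3 kn.py
```

```text
ang 0.9997427351718362 rad 0.1918651422260671 w 0.03163361343087389 53.64636540412903 [-2.55101011  3.73986662  4.93736212]
red 128 (array([ 0.56015462, -0.17738611,  0.28429984]), array([ 0.59109279, -0.15674591,  0.30808723])) [ 0.57345072 -0.15492476  0.28942228]
```

Tracking well: angle 1.0, radius 0.192. Continue.

Request:
{"api": "move_arm", "payload": {
  "series": "0 0 0 0.25 0 0.17 0;0 0 0 0.23 0 0.19 0;0 0 0 0.22 0 0.21 0;0 0 0 0.2 0 0.23 0;0 0 0 0.18 0 0.24 0;0 0 0 0 0 0 0"
}}

```text
t: 29.7
ee_pos: [0.5647, -0.1034, 0.2177]
orientation: [[-0.177, 0.984, 0.001], [0.984, 0.177, -0.0], [-0.0, 0.001, -1.0]]
ft_force: [3.8, 2.1, 0.6]
width: 0.0315
grasp_force: 56.2
```

Request:
{"api": "move_arm", "payload": {
  "series": "0 0 0 0.16 0 0.26 0;0 0 0 0.14 0 0.27 0;0 0 0 0.12 0 0.28 0;0 0 0 0.1 0 0.29 0;0 0 0 0 0 0 0;0 0 0 0 0 0 0"
}}

```text
t: 30.45
ee_pos: [0.5606, -0.0789, 0.1632]
orientation: [[-0.176, 0.984, 0.002], [0.984, 0.176, -0.001], [-0.002, 0.002, -1.0]]
ft_force: [5.9, 2.4, -0.4]
width: 0.0312
grasp_force: 57.1
```

```bash
python3 kn.py
```

```text
ang 0.291102533144918 rad 0.18877277095599218 w 0.031201079291681186 57.0518034696579 [ 5.91755768  2.41480521 -0.39068566]
red 77 (array([ 0.54760264, -0.09618411,  0.17990963]), array([ 0.57799601, -0.08022382,  0.20505892])) [ 0.56056915 -0.07885071  0.1821794 ]
```

Request:
{"api": "move_arm", "payload": {
  "series": "0 0 0 0.07 0 0.3 0;0 0 0 0.05 0 0.3 0;0 0 0 0.01 0 0.15 0;0 0 0 0 0 0.1 0;0 0 0 0 0 0 0;0 0 0 0 0 0 0",
  "grip_force": 80
}}

```text
t: 31.25
ee_pos: [0.5597, -0.0733, 0.1205]
orientation: [[-0.175, 0.985, 0.003], [0.985, 0.175, -0.002], [-0.002, 0.003, -1.0]]
ft_force: [7.0, -0.2, -1.2]
width: 0.0311
grasp_force: 79.0
```

```bash
python3 kn.py
```

```text
ang 0.061809242333756696 rad 0.18677943142754824 w 0.0311470559270497 79.00727033615112 [ 6.96841802 -0.23565605 -1.24389909]
red 51 (array([ 0.55029646, -0.08675473,  0.14035872]), array([ 0.57649869, -0.07459911,  0.16152607])) [ 0.5596644  -0.07332958  0.13953735]
```

Request:
{"api": "move_arm", "payload": {
  "series": "0 0 0 0 0.03 0.06 0;0 0 0 0 0 0.06 0;0 0 0 0 0 0 0;0 0 0 0 0 0 0"
}}

```text
t: 31.8
ee_pos: [0.5596, -0.0729, 0.115]
orientation: [[-0.175, 0.985, -0.0], [0.985, 0.175, -0.001], [-0.001, -0.0, -1.0]]
ft_force: [3.1, -3.2, -0.2]
width: 0.031
grasp_force: 79.0
```

Request:
{"api": "move_arm", "payload": {
  "series": "0 0 0 0 0 0.05 0;0 0 0 0 0 0 0;0 0 0 0 0 0 0"
}}

```text
t: 32.17
ee_pos: [0.5596, -0.0728, 0.1127]
orientation: [[-0.175, 0.985, -0.0], [0.985, 0.175, -0.001], [-0.001, -0.0, -1.0]]
ft_force: [2.0, -4.8, -1.0]
width: 0.0313
grasp_force: 79.1
```

Request:
{"api": "move_arm", "payload": {
  "series": "0 0 0 0 0 0.05 0;0 0 0 0 0 0 0;0 0 0 0 0 0 0"
}}

```text
t: 32.55
ee_pos: [0.5596, -0.0727, 0.1101]
orientation: [[-0.175, 0.984, -0.0], [0.984, 0.175, -0.001], [-0.001, -0.0, -1.0]]
ft_force: [1.6, -5.0, -0.1]
width: 0.0311
grasp_force: 79.1
```

Request:
{"api": "move_arm", "payload": {
  "series": "0 0 0 0 0 0.05 0;0 0 0 0 0 0 0;0 0 0 0 0 0 0"
}}

```text
t: 32.92
ee_pos: [0.5596, -0.0726, 0.1087]
orientation: [[-0.175, 0.984, -0.0], [0.984, 0.175, -0.0], [-0.0, -0.0, -1.0]]
ft_force: [-1.0, -4.7, 9.4]
width: 0.0308
grasp_force: 79.9
```

Request:
{"api": "move_arm", "payload": {
  "series": "0 0 0 0 0 0.06 0;0 0 0 0 0 0 0;0 0 0 0 0 0 0;0 0 0 0 0 0 0"
}}

```text
t: 33.42
ee_pos: [0.5597, -0.0724, 0.1073]
orientation: [[-0.174, 0.985, 0.0], [0.985, 0.174, 0.002], [0.001, 0.0, -1.0]]
ft_force: [-6.5, -2.2, 23.2]
width: 0.0311
grasp_force: 81.9
```

```bash
python3 kn.py; python3 - <<'E'
from h import *
S,d,c=grab("side");T,d2,c2=grab("top")
a=cv2.resize(S[190:320,250:400],(400,347),interpolation=2);b=cv2.resize(T[150:280,260:410],(400,347),interpolation=2)
save("fin",np.hstack([a,b]))
E
```

```text
ang -0.008834077513219928 rad 0.18730673933819003 w 0.031108526730594718 81.89665675163269 [-6.45775501 -2.15651006 23.23898205]
red 46 (array([ 0.54901743, -0.08805235,  0.12612633]), array([ 0.57546497, -0.07278044,  0.14760277])) [ 0.5596621  -0.07243906  0.12634534]
```

View pics/fin.png

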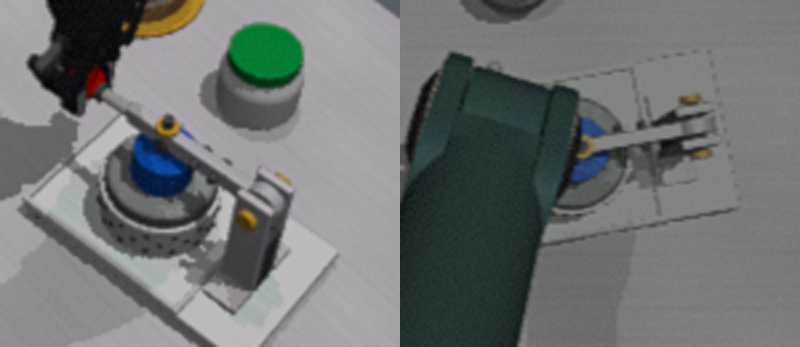

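The side crop shows the lever level with its foot on the blue stack at (165,165), and the knob gripped at (95,80). I check that the push holds before handing in.

Request:
{"api": "move_arm", "payload": {
  "series": "0 0 0 0 0 0 0;0 0 0 0 0 0 0;0 0 0 0 0 0 0;0 0 0 0 0 0 0;0 0 0 0 0 0 0;0 0 0 0 0 0 0;0 0 0 0 0 0 0;0 0 0 0 0 0 0"
}}

```text
t: 34.58
ee_pos: [0.5597, -0.0725, 0.1074]
orientation: [[-0.174, 0.985, 0.0], [0.985, 0.174, 0.002], [0.001, 0.0, -1.0]]
ft_force: [-7.1, -3.9, 22.3]
width: 0.0307
grasp_force: 81.9
```

```bash
python3 -c "
from h import *
s=r.state();print(s['ft_force'],s['ee_pos'])
if s['ft_force'][2]>15: print(workorder.job_done())"
```

```text
[-7.13796208 -3.8927727  22.32895419] [ 0.55966623 -0.07245599  0.10736873]
the job is handed in; nothing more can be done
None
```

I handed the job in at about 35 s (the hand-in gave no verdict): three blue spacers are stacked centred on the follower, the fourth is still on its board, and the arm is holding the lever by its red knob, about level, pressing down with about 22 N at the knob.

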